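# Tug-test the spring clips and set the weak one aside

## Task

Test the three spring clips on their posts by pulling each one slowly straight up by its tab. A good clip drags its card up: feel for its cross pin pushing the stop pads fully up to their hard end, stop there, and leave that clip gripping the raised card at the same place on it. The one weak clip slides off its card instead: set it down gently in the empty tray (do not drop it), and leave everything else on the table undisturbed.

Things in the scene. Friction and masses are not known exactly. Their poses are not given: they have to be found in the camera images.
- clip_a: one of 3 look-alike steel spring clips, 65 g, clamped on a card's top. Origin: centre of underside; z up, x = card normal, y = card width. Body 20 mm (x) by 44 (y), z 0 to 32 mm; solid pull tab on top 12 (x) by 24 (y), z 32 to 66 mm; pinch it across y (across x works the jaw). A good clip holds over 16 N, the weak one slips below 5 N. Exactly 1 is weak, on any post; it looks no different.
- post_a: tester fixed to the table, with card and clip a: steel foot 80 (x) by 100 (y) by 12 mm, aluminium guide 28 (x) by 50 (y) mm up to z = 54 mm. Origin: centre of underside, z up; x and y parallel to the card's and clip's. The stiff white card (4 mm thick, 34 wide) slides straight up in the guide with a steady drag of about 7 N and stays where it is left.
- pin_a (a point): middle of the top face of the steel cross pin (66 mm along y, 6 mm thick) that goes through this post's card: at the start 65 mm above the post's origin and 15 mm below the clip's underside; it rises with the card. The card's top edge is 33 mm above this point, so it reaches 18 mm into the clip: a slipping clip is free after 18 mm of pull.
- stop_a (a joint): upward slide (m) of this post's stop: black pads over both ends of the cross pin, on uprights 36 to 41 mm out from the card, tops under 93 mm. 0 at the start, 0.003 at its hard end; stays where pushed. The pin meets the pads after 6 to 20 mm of rise (it varies): the pull then goes from 7 N to some 11 N while they yield 3 mm, and climbs sharply at the hard end: the card is fully up.
- clip_b: one of 3 look-alike steel spring clips, 65 g, clamped on a card's top. Origin: centre of underside; z up, x = card normal, y = card width. Body 20 mm (x) by 44 (y), z 0 to 32 mm; solid pull tab on top 12 (x) by 24 (y), z 32 to 66 mm; pinch it across y (across x works the jaw). A good clip holds over 16 N, the weak one slips below 5 N. Exactly 1 is weak, on any post; it looks no different.
- post_b: tester fixed to the table, with card and clip b: steel foot 80 (x) by 100 (y) by 12 mm, aluminium guide 28 (x) by 50 (y) mm up to z = 54 mm. Origin: centre of underside, z up; x and y parallel to the card's and clip's. The stiff white card (4 mm thick, 34 wide) slides straight up in the guide with a steady drag of about 7 N and stays where it is left.
- pin_b (a point): middle of the top face of the steel cross pin (66 mm along y, 6 mm thick) that goes through this post's card: at the start 65 mm above the post's origin and 15 mm below the clip's underside; it rises with the card. The card's top edge is 33 mm above this point, so it reaches 18 mm into the clip: a slipping clip is free after 18 mm of pull.
- stop_b (a joint): upward slide (m) of this post's stop: black pads over both ends of the cross pin, on uprights 36 to 41 mm out from the card, tops under 93 mm. 0 at the start, 0.003 at its hard end; stays where pushed. The pin meets the pads after 6 to 20 mm of rise (it varies): the pull then goes from 7 N to some 11 N while they yield 3 mm, and climbs sharply at the hard end: the card is fully up.
- clip_c: one of 3 look-alike steel spring clips, 65 g, clamped on a card's top. Origin: centre of underside; z up, x = card normal, y = card width. Body 20 mm (x) by 44 (y), z 0 to 32 mm; solid pull tab on top 12 (x) by 24 (y), z 32 to 66 mm; pinch it across y (across x works the jaw). A good clip holds over 16 N, the weak one slips below 5 N. Exactly 1 is weak, on any post; it looks no different.
- post_c: tester fixed to the table, with card and clip c: steel foot 80 (x) by 100 (y) by 12 mm, aluminium guide 28 (x) by 50 (y) mm up to z = 54 mm. Origin: centre of underside, z up; x and y parallel to the card's and clip's. The stiff white card (4 mm thick, 34 wide) slides straight up in the guide with a steady drag of about 7 N and stays where it is left.
- pin_c (a point): middle of the top face of the steel cross pin (66 mm along y, 6 mm thick) that goes through this post's card: at the start 65 mm above the post's origin and 15 mm below the clip's underside; it rises with the card. The card's top edge is 33 mm above this point, so it reaches 18 mm into the clip: a slipping clip is free after 18 mm of pull.
- stop_c (a joint): upward slide (m) of this post's stop: black pads over both ends of the cross pin, on uprights 36 to 41 mm out from the card, tops under 93 mm. 0 at the start, 0.003 at its hard end; stays where pushed. The pin meets the pads after 6 to 20 mm of rise (it varies): the pull then goes from 7 N to some 11 N while they yield 3 mm, and climbs sharply at the hard end: the card is fully up.
- tray: empty open plywood tray, 150 mm (x) by 190 mm (y) outside, walls 4 mm thick and 28 mm high, floor 4 mm thick. Origin: centre of its underside, z up. Fixed to the table.
- paint_jar: small jar of paint, bystander, 40 mm across and 50 mm high; origin: centre of its underside.
- cup: clear plastic cup, bystander, 72 mm across the rim and 85 mm high; origin: centre of its underside.
- pencil_box: flat cardboard carton of pencils, bystander, 70 by 120 by 18 mm; origin: centre of its underside.
There are look-alikes about, which are no part of the job. What is shaped like the clip_b but red is not meant.

How it is judged:
By the outcome, as a careful person would: the job done as asked, in the order asked, and still so for the second after the job is handed in, with the robot touching nothing.
It also fails if it takes over 72 s, if anything falls off the work surface, if the arm or the gripper's body presses on something with over 40 N, if the wrist force passes 120 N, or if a joint passes its speed limit or range.

## Robot

A 6-joint arm with a two-finger parallel gripper is mounted at the origin on the work surface. World frame = base frame: x ahead of the robot, y to its left, z up, the work surface at z = 0. Lengths are in m, angles in rad, forces in N, time in s.
With the tool pointing down it reaches from about 0.35 to 0.975 m from the base axis. Payload 4.9 kg.
Tool frame: the origin (TCP) lies midway between the tips of the shut fingers; the grasp point (between the pads) lies 19 mm behind it; z points along the fingers, y is the line along which they close (so a half turn about z gives the same grasp; the last joint's range is limited). The gripper opens to 85 mm and grips with 20 to 120 N. Pads are 22 mm wide; open, the fingers measure 114 mm over their backs; the gripper's body (76 mm by 85 mm) begins 54 mm behind the grasp point. The pads swing forward as they close: fully open they stand 13 mm farther back than shut.
Start: joints at [1.111, 0.053, 1.613, -0, 1.476, -0.119], TCP at [0.209, 0.589, 0.231] pointing down, gripper open.
Joint ranges: [-3.01, 3.01], [-1.01, 2.22], [0.06, 2.58], [-1.02, 4.17], [0.09, 2.62], [-3.14, 3.14]. Speed limits (rad/s): [2.57, 2.57, 3.14, 3.14, 3.14, 3.14].

## Interface

Orientations are given as a unit quaternion [w, x, y, z].
In Python, from plant import state, grab_frame, camera_info, job_done, spot_in, masks_of, pinpoint gives the robot as it stands.
- The arm moves only by the shell command python3 -m handwheel 'ROWS' [OPENING]. ROWS is JSON, a list that holds one entry, the list of rows, each a list of 6 numbers: the shift along the world's x, y, z in m, then the turn, a rotation vector about the world's x, y, z in degrees. In form: [[[tx, ty, tz, ax, ay, az], ...]]. A call has 1 to 20 rows; each row shifts and turns the commanded pose from where the row before left it; what a row does not reach is not made up. A row lasts 1/12 s, in which the tool goes at most 41.7 mm and 7.16 degrees, less where a joint would pass 70% of its speed; a pose out of reach is approached as far as the arm can. A call is refused whole if a number of a shift passes 0.0417 or a number of a turn 7.16, either way. A call with a gripper value outside its range is refused whole. OPENING is the opening, from 0 (shut) to 1 (fully open), set as the call begins (- or left out, the last holds). The fingers move at their own pace and stop on an object; the grip force is fixed at half the most. Time passes only in rows, so rows that do not move let the fingers close. It gives the time, the measured TCP pose, the force, the opening and the grip force at its end, in the units of the state.
- state(): the state, without advancing time (a new reading comes with each control period).
- grab_frame(name): name is "scene" or "top" or "wrist"; returns (picture, depth): 480x640x3 uint8, blue, green, red; 480x640 float32, m along the optical axis (not along the pixel's ray), 0 where there is no reading.
- camera_info(name): a dict with "fx", "fy", "cx", "cy" (pixels), "distortion" ([k1, k2, p1, p2, k3] as OpenCV has them; the pictures are not rectified), "T" (4x4, takes a point from camera to world coordinates). Camera axes: x right, y up, looking along -z (the intrinsics and any distortion apply to the point x, -y, -z); pixel columns grow to the right and rows downward; lengths in m; the calibration is good to about 2 mm. A picture is of the moment at which its call begins: read the wrist's pose just before it. camera_info takes no time and is no camera call; for the wrist camera it gives the pose at the moment of the call.
- job_done(): hands the job in; it is judged then, once.
Trained networks look in the newest picture that a camera, given by its name, has taken for a name from the list of things; names that differ only in an ending like _2 or _b are one class to them, and where a whole thing is asked for, a point or a joint stands for the part that bears it (a point fixed in the world has none). Each returns a list of dicts, best first, with "conf" (0 to 1); they miss things now and then, are a little off and sometimes report something else, mostly with a low value. They report only what shows in the picture. A call takes as long as a camera call. They do not tell look-alikes from the thing itself.
- spot_in(camera, thing): "box" ([left, top, width, height] in pixels, round what is visible of it).
- masks_of(camera, thing): "region" (480x640 bool, what is visible of it) and "box" ([left, top, width, height] in pixels, round what is visible of it).
- pinpoint(camera, thing): "position" ([column, row] in pixels: a listed point, or the origin of a listed thing).
The state is a dict: "time": time; "joint_pos": joint angles; "joint_vel": joint speeds; "joint_efforts": joint torques, N m; "tool_pos": TCP position; "tool_rot": TCP orientation; "contact_force": force on the tool from outside, world axes, zero at the start; "ft_torque": the same for the moment, N m; "gripper_width": opening from 0.0 (shut) to 1.0 (fully open); "grasp_force": force on a finger pad.
Only numpy, scipy, OpenCV 4.12 (cv2) and the standard library are available. Lean on these libraries where they do the work, as an engineer would, in place of code of your own. Each camera call takes 0.05 s, during which the arm holds its last target. There are 200 camera calls.

## Working session

There is one attempt and no reset: what is moved stays moved. The work goes in short steps, Python scripts to look and compute and a shell command to move; the robot and the scene stay as the last step left them, time stands still between calls to the robot, and variables do not carry over. Pictures are saved under pics/ and viewed, at most 10 in all, crops included, and the job is handed in when it is done.

```bash
mkdir -p pics; ls
cat > h.py <<'E'
import numpy as np,cv2
from plant import *
def snap(n,f=None):
    p,d=grab_frame(n); c=camera_info(n)
    if f: cv2.imwrite('pics/'+f,p)
    return p,d,c
def cloud(d,c):
    v,u=np.nonzero(d>0); z=d[v,u].astype(float)
    K=np.array([[c['fx'],0,c['cx']],[0,c['fy'],c['cy']],[0,0,1.]])
    q=cv2.undistortPoints(np.stack([u,v],1).astype(float).reshape(-1,1,2),K,np.array(c['distortion'],float)).reshape(-1,2)
    P=np.stack([q[:,0]*z,-q[:,1]*z,-z,np.ones_like(z)],1)@np.array(c['T']).T
    out=np.full(d.shape+(3,),np.nan); out[v,u]=P[:,:3]; return out
E
python3 - <<'E'
from h import *
a,d,c=snap('top','top0.png'); W=cloud(d,c); np.save('top.npy',W)
for m in masks_of('top','clip_a'):
    r=m['region']; p=W[r]; p=p[~np.isnan(p[:,0])]
    print('clip',round(m['conf'],2),m['box'],np.round(np.median(p,0),3),np.round(np.percentile(p[:,2],98),3))
for m in masks_of('top','post_a'):
    print('post',round(m['conf'],2),m['box'])
for m in masks_of('top','tray'):
    r=m['region']; p=W[r]; print('tray',round(m['conf'],2),m['box'],np.round(np.nanmedian(p,0),3))
b,_,_=snap('scene','scene0.png')
cv2.imwrite('pics/both.png',cv2.resize(np.vstack([a,b]),(600,900))[:600])
print(state())
E
```

```text
pics
clip 0.93 [171.0, 305.4, 31.1, 23.9] [0.359 0.262 0.02 ] 0.028
clip 0.87 [299.6, 254.4, 24.1, 24.0] [ 0.463 -0.018  0.113] 0.148
clip 0.83 [386.0, 251.7, 24.9, 15.3] [ 0.481 -0.176  0.113] 0.147
clip 0.17 [437.6, 223.0, 62.5, 36.9] [ 0.533 -0.345  0.017] 0.021
post 0.98 [178.0, 233.2, 51.2, 43.2]
post 0.89 [288.6, 246.1, 52.9, 49.1]
post 0.72 [369.8, 242.9, 44.2, 39.4]
{'time': 0.25, 'joint_pos': array([ 1.11101060e+00,  5.30459280e-02,  1.61356938e+00, -4.18077097e-06,
        1.47599605e+00, -1.18983534e-01]), 'joint_vel': array([-7.48518302e-05, -1.86382230e-03, -5.34618416e-03, -1.37464330e-04,
        6.57840814e-05, -5.12940169e-04]), 'joint_efforts': array([ 4.53121702e-04, -3.93296742e+01, -3.69892824e+01, -9.72652060e-05,
        4.51459957e-03, -2.60726898e-05]), 'tool_pos': array([0.20875544, 0.58877958, 0.23068874]), 'tool_rot': array([-1.43356548e-04,  1.69577430e-01,  9.85516735e-01, -4.88770020e-04]), 'contact_force': array([-0.62489062,  0.48019294, -0.31123406]), 'ft_torque': array([ 0.00164362, -0.03767417, -0.01783237]), 'grasp_force': 0.0, 'gripper_width': 1.0012434483769166}
```

View pics/top0.png

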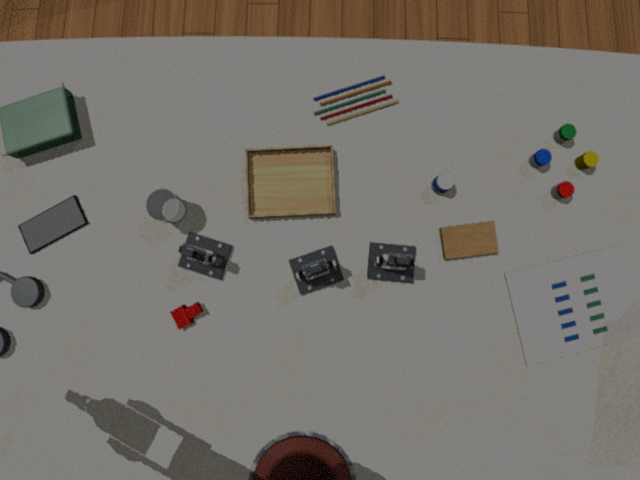

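View pics/scene0.png

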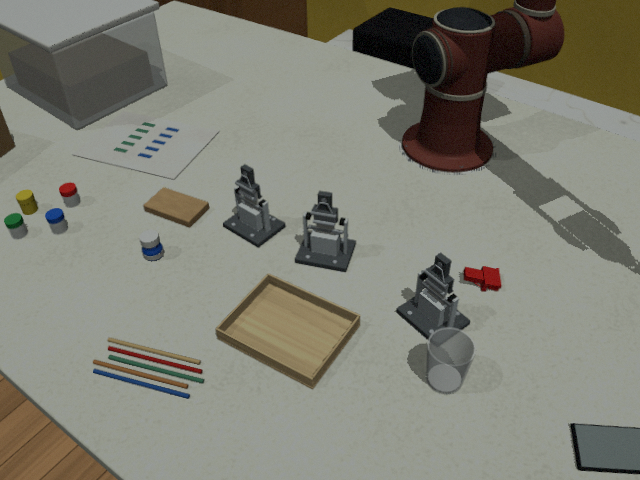

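The top view shows three posts at (205,256), (317,270) and (392,262). The tray is at (291,182), the cup at (170,207), the jar at (444,183), and the red decoy clip lies at (187,315). The three steel-coloured clips standing on the posts are the ones to test. Next I'll get their poses from the depth images.

```bash
cat > g.py <<'E'
from h import *
W1=np.load('top.npy'); _,d,c=snap('scene'); W2=cloud(d,c)
def rect(P):
    r=cv2.minAreaRect((P[:,:2]*1000).astype(np.float32)); return np.round(r[0],1),np.round(r[1],1),round(r[2],1)
for nm,x,y in [('L',.46,.19),('M',.463,-.018),('R',.481,-.176)]:
  for k,W in (('top',W1),('scene',W2)):
    P=W.reshape(-1,3); P=P[~np.isnan(P[:,0])]
    P=P[np.hypot(P[:,0]-x,P[:,1]-y)<.085]
    for l,(a,b) in dict(foot=(.008,.016),body=(.1,.118),tab=(.122,.155)).items():
        Q=P[(P[:,2]>a)&(P[:,2]<b)]
        if len(Q)>5: print(nm,k,l,len(Q),*rect(Q),'med',np.round(np.median(Q,0),3),'z98',np.round(np.percentile(Q[:,2],95),3))
P=W1[140:225,240:340].reshape(-1,3); Q=P[(P[:,2]>.018)&(P[:,2]<.04)]; print('tray',rect(Q))
E
python3 g.py
python3 - <<'E'
import cv2
a=cv2.imread('pics/top0.png')[225:335,165:425]; cv2.imwrite('pics/crop.png',cv2.resize(a,None,fx=3,fy=3,interpolation=2))
E
```

```text
L top foot 934 [465.5 226.5] [ 93. 128.] 65.8 med [0.478 0.213 0.012] z98 0.015
L top body 147 [489.6 226. ] [46.6 22.3] 73.2 med [0.491 0.214 0.112] z98 0.115
L top tab 125 [487.7 226.7] [26.1 15.5] 74.4 med [0.487 0.223 0.145] z98 0.148
L scene foot 857 [471.3 229.1] [ 89.2 143.5] 56.1 med [0.507 0.215 0.011] z98 0.015
L scene body 314 [494.9 222.6] [48.  24.2] 80.1 med [0.498 0.228 0.11 ] z98 0.116
L scene tab 263 [491.3 224.2] [25.9 17.2] 75.3 med [0.494 0.226 0.139] z98 0.146
M top foot 1194 [460.7 -17.3] [79.8 99.9] 20.4 med [ 0.459 -0.018  0.012] z98 0.015
M top body 162 [464.3 -16.8] [22.3 45.5] 20.6 med [ 0.466 -0.015  0.112] z98 0.115
M top tab 101 [462.2 -16.2] [15.2 25.4] 19.7 med [ 0.463 -0.017  0.146] z98 0.148
M scene foot 931 [464.2 -19.7] [ 83.8 100.5] 21.1 med [ 0.482 -0.004  0.011] z98 0.014
M scene body 250 [468.  -18.5] [24.8 45.5] 22.4 med [ 0.471 -0.014  0.111] z98 0.117
M scene tab 212 [466.  -18.5] [18.4 24.7] 30.5 med [ 0.468 -0.017  0.138] z98 0.146
R top foot 1115 [ 480.5 -179.8] [101.   80.2] 86.0 med [ 0.47  -0.173  0.012] z98 0.015
R top body 155 [ 483.7 -181.8] [46.4 22.6] 86.3 med [ 0.486 -0.17   0.111] z98 0.115
R top tab 116 [ 481.7 -181.9] [24.9 15.5] 87.6 med [ 0.481 -0.18   0.145] z98 0.148
R scene foot 773 [ 485.4 -181.4] [103.2  82. ] 87.0 med [ 0.503 -0.163  0.011] z98 0.015
R scene body 207 [ 487.4 -182.8] [48.3 24.9] 85.9 med [ 0.492 -0.175  0.111] z98 0.116
R scene tab 174 [ 486.1 -182.8] [26.9 15.8] 87.5 med [ 0.489 -0.18   0.137] z98 0.145
tray (array([652. ,  43.8]), array([152.1, 191.2]), 4.0)
```

View pics/crop.png

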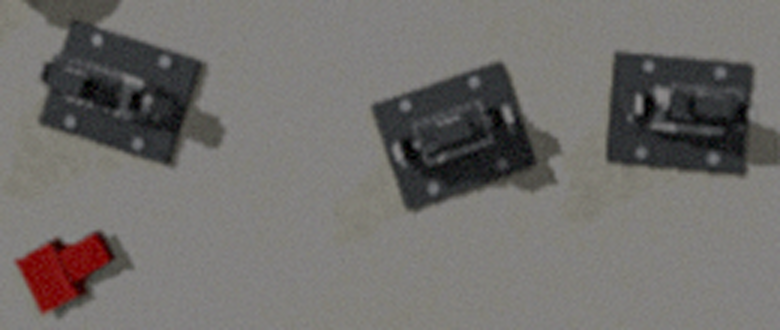

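Poses so far, from the tabs: L (0.489, 0.2255, yaw -16°), M (0.464, -0.017, yaw 20.5°), R (0.484, -0.182, yaw -3.5°). The red one lying at (187,315) is the decoy, and the crop confirms it. I'll go above L and check with the wrist camera.

```bash
python3 -m handwheel '[[[0.02,-0.026,0,0,0,0.257],[0.02,-0.026,0,0,0,0.257],[0.02,-0.026,0,0,0,0.257],[0.02,-0.026,0,0,0,0.257],[0.02,-0.026,0,0,0,0.257],[0.02,-0.026,0,0,0,0.257],[0.02,-0.026,0,0,0,0.257],[0.02,-0.026,0,0,0,0.257],[0.02,-0.026,0,0,0,0.257],[0.02,-0.026,0,0,0,0.257],[0.02,-0.026,0,0,0,0.257],[0.02,-0.026,0,0,0,0.257],[0.02,-0.026,0,0,0,0.257],[0.02,-0.026,0,0,0,0.257],[0,0,0,0,0,0],[0,0,0,0,0,0],[0,0,0,0,0,0]]]'
cat > w.py <<'E'
import sys
from h import *
from g import rect
from scipy.spatial.transform import Rotation as R
s=state(); _,d,c=snap('wrist',sys.argv[1]); W=cloud(d,c)
q=s['tool_rot']; y=R.from_quat([q[1],q[2],q[3],q[0]]).as_matrix()
print('tcp',np.round(s['tool_pos'],4),'tooly',np.round(np.degrees(np.arctan2(y[1,1],y[0,1]))%180,2),'toolz',np.round(y[:,2],3),'F',np.round(s['contact_force'],2))
P=W.reshape(-1,3);P=P[~np.isnan(P[:,0])]
dz=float(sys.argv[2]) if len(sys.argv)>2 else 0
P=P[np.hypot(*(P[:,:2]-s['tool_pos'][:2]).T)<.06]
for l,(a,b) in dict(foot=(.008,.016),body=(.1,.118),tabtop=(.140,.152)).items():
    Q=P[(P[:,2]>a+dz)&(P[:,2]<b+dz)]
    if len(Q)>5: print(l,len(Q),*rect(Q),'z',np.round(np.percentile(Q[:,2],[50,95]),4))
E
sed -i "s/^W1=/if __name__=='__main__':\n  pass\nW1=/" g.py
python3 - <<'E'
s=open('g.py').read().split("\n")
f="from h import *\ndef rect(P):\n    r=cv2.minAreaRect((P[:,:2]*1000).astype(np.float32)); return np.round(r[0],1),np.round(r[1],1),round(r[2],1)\n"
open('g.py','w').write(f)
E
python3 w.py w1.png
```

```text
time: 1.72
tool_pos: [0.4886, 0.2252, 0.2312]
tool_rot: [-0.0, 0.139, 0.99, 0.0]
contact_force: [-0.5, -0.1, -0.0]
gripper_width: 1.0
grasp_force: 0.0
tcp [0.4886 0.2252 0.2312] tooly 74.05 toolz [-0.001  0.    -1.   ] F [-0.47 -0.13 -0.02]
foot 5248 [488.3 225. ] [100.3  79.1] 73.8 z [0.0116 0.0133]
body 1436 [491.2 225.3] [45.9 22.3] 74.2 z [0.1113 0.1143]
tabtop 977 [488.2 226.2] [24.2 13. ] 75.2 z [0.1454 0.1465]
```

View pics/w1.png

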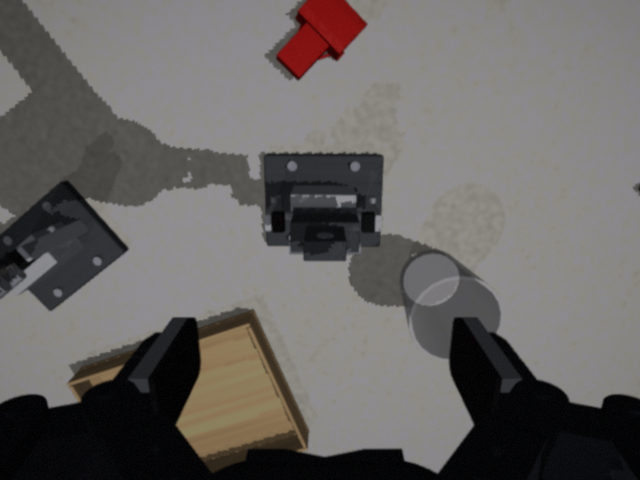

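The wrist view shows the post centred at about (323,200), aligned, with the cup clear at (450,300). Now I'll descend and close on the tab.

```bash
python3 -m handwheel '[[[0,0.0004,-0.016,0,0,0],[0,0,-0.016,0,0,0],[0,0,-0.016,0,0,0],[0,0,-0.016,0,0,0],[0,0,-0.016,0,0,0],[0,0,-0.014,0,0,0],[0,0,-0.01,0,0,0],[0,0,-0.006,0,0,0],[0,0,-0.004,0,0,0],[0,0,0,0,0,0],[0,0,0,0,0,0],[0,0,0,0,0,0]]]' 1
python3 -m handwheel '[[[0,0,0,0,0,0],[0,0,0,0,0,0],[0,0,0,0,0,0],[0,0,0,0,0,0]]]' 0.4
python3 -m handwheel '[[[0,0,0,0,0,0],[0,0,0,0,0,0],[0,0,0,0,0,0],[0,0,0,0,0,0]]]' 0.25
```

```text
time: 2.77
tool_pos: [0.4895, 0.2257, 0.1184]
tool_rot: [0.001, 0.138, 0.99, 0.0]
contact_force: [-0.1, 0.6, 0.6]
gripper_width: 0.997
grasp_force: 0.0
time: 3.1
tool_pos: [0.4891, 0.2254, 0.1176]
tool_rot: [0.0, 0.139, 0.99, 0.0]
contact_force: [0.6, -0.2, 0.1]
gripper_width: 0.452
grasp_force: 0.0
time: 3.43
tool_pos: [0.489, 0.2254, 0.1174]
tool_rot: [0.0, 0.139, 0.99, -0.0]
contact_force: [0.1, -1.2, 0.5]
gripper_width: 0.268
grasp_force: 58.7
```

```bash
python3 -m handwheel '[[[0,0,0,0,0,0],[0,0,0,0,0,0],[0,0,0,0,0,0],[0,0,0,0,0,0]]]' 0
python3 -m handwheel '[[[0,0,0.0003,0,0,0],[0,0,0.0003,0,0,0],[0,0,0.0004,0,0,0],[0,0,0,0,0,0]]]'
python3 -m handwheel '[[[0,0,0.0005,0,0,0],[0,0,0.0005,0,0,0],[0,0,0,0,0,0]]]'
python3 -m handwheel '[[[0,0,0.0005,0,0,0],[0,0,0.0005,0,0,0],[0,0,0,0,0,0]]]'
```

```text
time: 3.77
tool_pos: [0.489, 0.2254, 0.1174]
tool_rot: [0.0, 0.139, 0.99, -0.0]
contact_force: [0.3, -0.6, 1.2]
gripper_width: 0.268
grasp_force: 58.8
time: 4.1
tool_pos: [0.4888, 0.2253, 0.1178]
tool_rot: [-0.0, 0.139, 0.99, -0.0]
contact_force: [2.3, 0.1, -2.6]
gripper_width: 0.268
grasp_force: 58.8
time: 4.35
tool_pos: [0.4888, 0.2253, 0.1191]
tool_rot: [-0.0, 0.139, 0.99, -0.0]
contact_force: [0.9, -0.6, -3.3]
gripper_width: 0.268
grasp_force: 58.8
time: 4.6
tool_pos: [0.4888, 0.2254, 0.1203]
tool_rot: [-0.0, 0.139, 0.99, -0.0]
contact_force: [0.3, -1.0, -3.6]
gripper_width: 0.267
grasp_force: 58.8
```

```bash
python3 -m handwheel '[[[0,0,0.0005,0,0,0],[0,0,0.0005,0,0,0],[0,0,0,0,0,0]]]'|grep -E 'pos|contact'
python3 -m handwheel '[[[0,0,0.0005,0,0,0],[0,0,0.0005,0,0,0],[0,0,0,0,0,0]]]'|grep -E 'pos|contact'
python3 - <<'E'
from h import *
_,d,c=snap('scene','s2.png'); W=cloud(d,c).reshape(-1,3)
p=cv2.imread('pics/s2.png')[220:360,370:510]; cv2.imwrite('pics/s2c.png',cv2.resize(p,None,fx=4,fy=4,interpolation=2))
E
```

```text
tool_pos: [0.4888, 0.2254, 0.1214]
contact_force: [0.4, -1.0, -2.4]
tool_pos: [0.4888, 0.2255, 0.1224]
contact_force: [1.4, -0.9, -2.4]
```

View pics/s2c.png

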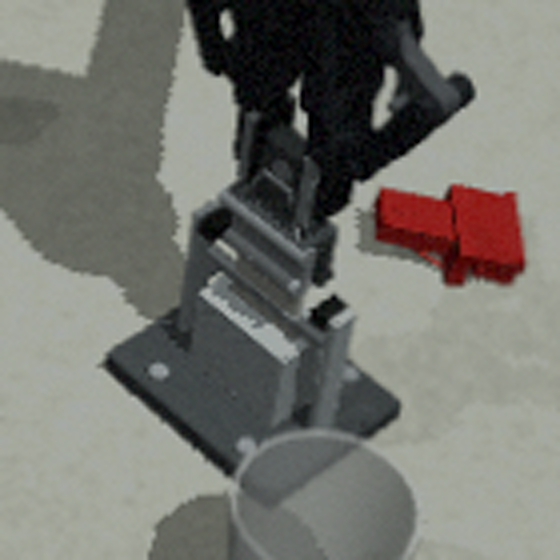

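The force stays at about 3 N, well below the card's 7 N drag, and white card shows only in the guide. Clip L is sliding off, so it is the weak one. I'll pull it free slowly and raise it.

```bash
python3 -m handwheel '[[[0,0,0.0008,0,0,0],[0,0,0.0008,0,0,0],[0,0,0.0008,0,0,0],[0,0,0.0008,0,0,0],[0,0,0.0008,0,0,0],[0,0,0.0008,0,0,0],[0,0,0.0008,0,0,0],[0,0,0.0008,0,0,0],[0,0,0.0008,0,0,0],[0,0,0.0008,0,0,0]]]'|grep -E 'pos|contact'
python3 -m handwheel '[[[0,0,0.0008,0,0,0],[0,0,0.0008,0,0,0],[0,0,0.0008,0,0,0],[0,0,0.0008,0,0,0],[0,0,0.0008,0,0,0],[0,0,0.0008,0,0,0],[0,0,0.0008,0,0,0],[0,0,0.0008,0,0,0],[0,0,0.001,0,0,0],[0,0,0.001,0,0,0],[0,0,0.001,0,0,0],[0,0,0.001,0,0,0]]]'|grep -E 'pos|contact'
python3 -m handwheel '[[[0,0,0.004,0,0,0],[0,0,0.006,0,0,0],[0,0,0.008,0,0,0],[0,0,0.01,0,0,0],[0,0,0.005,0,0,0],[0,0,0,0,0,0],[0,0,0,0,0,0]]]'|grep -E 'pos|contact'
python3 - <<'E'
from h import *
from g import rect
_,d,c=snap('top','top2.png');W=cloud(d,c)
P=W[130:240,230:350].reshape(-1,3); Q=P[(P[:,2]>.02)&(P[:,2]<.04)]; print('tray',rect(Q))
_,d,c=snap('scene','s3.png');W=cloud(d,c);P=W.reshape(-1,3);P=P[np.hypot(P[:,0]-.652,P[:,1]-.044)<.14]; Q=P[(P[:,2]>.022)&(P[:,2]<.035)]; print('tray s',rect(Q))
Q=P[(P[:,2]<.015)&(abs(P[:,0]-.652)<.04)&(abs(P[:,1]-.044)<.05)]; print('floor',np.median(Q[:,2]))
cv2.imwrite('pics/s3c.png',cv2.imread('pics/s3.png')[130:440,200:560])
E
```

```text
tool_pos: [0.4889, 0.2254, 0.1303]
contact_force: [1.7, -1.0, -3.5]
tool_pos: [0.4889, 0.2255, 0.1409]
contact_force: [0.3, 0.1, -0.6]
tool_pos: [0.4893, 0.2256, 0.1746]
contact_force: [-1.0, -0.7, -0.5]
tray (array([651.9,  43.8]), array([152.4, 190.9]), 3.9)
tray s (array([654.7,  41.1]), array([153.6, 192.7]), 4.2)
floor 0.00290489053111731
```

View pics/s3c.png

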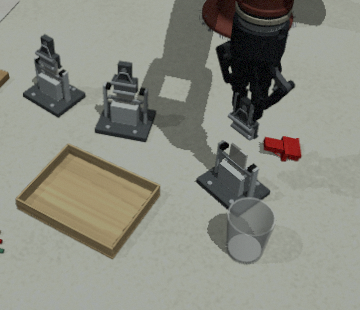

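Clip L is free and its card and post are unmoved. The tray is empty and centred at (0.653, 0.043).

```bash
python3 -m handwheel '[[[0.008,-0.009,0,0,0,0.8],[0.0164,-0.0183,0,0,0,1.6],[0.0164,-0.0183,0,0,0,1.6],[0.0164,-0.0183,0,0,0,1.6],[0.0164,-0.0183,0,0,0,1.6],[0.0164,-0.0183,0,0,0,1.6],[0.0164,-0.0183,0,0,0,1.6],[0.0164,-0.0183,0,0,0,1.6],[0.0164,-0.0183,0,0,0,1.6],[0.0164,-0.0183,0,0,0,1.6],[0.008,-0.009,0,0,0,0.8],[0,0,0,0,0,0],[0,0,0,0,0,0]]]'|grep -E 'pos|contact'
python3 -m handwheel '[[[0,0,-0.008,0,0,0],[0,0,-0.014,0,0,0],[0,0,-0.016,0,0,0],[0,0,-0.016,0,0,0],[0,0,-0.016,0,0,0],[0,0,-0.014,0,0,0],[0,0,-0.012,0,0,0],[0,0,-0.01,0,0,0],[0,0,-0.008,0,0,0],[0,0,-0.006,0,0,0],[0,0,-0.004,0,0,0],[0,0,0,0,0,0],[0,0,0,0,0,0],[0,0,0,0,0,0]]]'|grep -E 'pos|contact'
python3 w.py w2.png -0.074
```

```text
tool_pos: [0.6521, 0.0424, 0.1727]
contact_force: [-0.8, 0.3, -0.6]
tool_pos: [0.6532, 0.0427, 0.0506]
contact_force: [-0.2, -0.1, -1.6]
tcp [0.6532 0.0427 0.0506] tooly 90.07 toolz [ 0.002 -0.    -1.   ] F [-0.17 -0.08 -1.62]
body 2127 [648.5  43. ] [44.3  8.5] 89.4 z [0.0364 0.0437]
tabtop 3393 [652.8  43. ] [50.2 23. ] 89.8 z [0.073  0.0778]
```

Next comes a slow descent until contact; I expect it at a TCP z of about 0.0415.

```bash
python3 -m handwheel '[[[0,0,-0.002,0,0,0],[0,0,-0.002,0,0,0],[0,0,-0.002,0,0,0],[0,0,-0.001,0,0,0],[0,0,0,0,0,0],[0,0,0,0,0,0]]]'|grep -E 'pos|contact'
python3 -m handwheel '[[[0,0,-0.0005,0,0,0],[0,0,-0.0005,0,0,0],[0,0,0,0,0,0]]]'|grep -E 'pos|contact'
python3 -m handwheel '[[[0,0,-0.0005,0,0,0],[0,0,0,0,0,0]]]'|grep -E 'pos|contact'
```

```text
tool_pos: [0.6523, 0.0427, 0.0425]
contact_force: [-0.1, -0.3, 0.5]
tool_pos: [0.6526, 0.0427, 0.0418]
contact_force: [0.2, 0.9, -0.6]
tool_pos: [0.6527, 0.0427, 0.0417]
contact_force: [-0.5, -0.3, 1.6]
```

```bash
python3 -m handwheel '[[[0,0,-0.0004,0,0,0],[0,0,0,0,0,0]]]'|grep -E 'pos|contact'
python3 -m handwheel '[[[0,0,-0.0003,0,0,0],[0,0,0,0,0,0]]]'|grep -E 'pos|contact'
```

```text
tool_pos: [0.6528, 0.0427, 0.0416]
contact_force: [-1.5, -0.2, 4.9]
tool_pos: [0.6528, 0.0427, 0.0416]
contact_force: [-2.7, 0.9, 6.7]
```

```bash
python3 -m handwheel '[[[0,0,0,0,0,0],[0,0,0,0,0,0],[0,0,0,0,0,0]]]' 0.36|grep -E 'pos|contact|width'
python3 -m handwheel '[[[0,0,0,0,0,0],[0,0,0,0,0,0],[0,0,0,0,0,0],[0,0,0,0,0,0],[0,0,0,0,0,0]]]' 0.9|grep -E 'pos|contact|width'
python3 -m handwheel '[[[0,0,0.006,0,0,0],[0,0,0.012,0,0,0],[0,0,0.016,0,0,0],[0,0,0.02,0,0,0],[0,0,0.02,0,0,0],[0,0,0.02,0,0,0],[0,0,0.02,0,0,0],[0,0,0.02,0,0,0],[0,0,0.02,0,0,0],[0,0,0.02,0,0,0],[0,0,0.012,0,0,0],[0,0,0.004,0,0,0],[0,0,0,0,0,0]]]'|grep -E 'pos|contact'
python3 w.py w3.png -0.076
python3 -m handwheel '[[[-0.01,-0.003,0,0,0,1],[-0.018,-0.0058,0,0,0,2],[-0.018,-0.0058,0,0,0,2],[-0.018,-0.0058,0,0,0,2],[-0.018,-0.0058,0,0,0,2],[-0.018,-0.0058,0,0,0,2],[-0.018,-0.0058,0,0,0,2],[-0.018,-0.0058,0,0,0,2],[-0.018,-0.0058,0,0,0,2],[-0.018,-0.0058,0,0,0,2],[-0.016,-0.005,0,0,0,1.4],[0,0,0,0,0,0],[0,0,0,0,0,0],[0,0,0,0,0,0]]]' 1|grep -E 'pos|contact'
python3 w.py w4.png
```

```text
tool_pos: [0.6522, 0.0427, 0.0399]
contact_force: [-0.5, 0.6, 0.5]
gripper_width: 0.359
tool_pos: [0.6525, 0.0427, 0.0405]
contact_force: [0.0, 1.0, 0.3]
gripper_width: 0.9
tool_pos: [0.6532, 0.0427, 0.2327]
contact_force: [-0.3, -0.5, -0.4]
tcp [0.6532 0.0427 0.2327] tooly 90.07 toolz [ 0.003 -0.    -1.   ] F [-0.34 -0.45 -0.45]
body 878 [692.   44.3] [27.2 41.3] 78.7 z [0.0287 0.0329]
tool_pos: [0.4646, -0.0173, 0.2297]
contact_force: [-0.2, -0.1, -0.3]
tcp [ 0.4646 -0.0173  0.2297] tooly 110.44 toolz [-0.001  0.    -1.   ] F [-0.17 -0.11 -0.3 ]
foot 5180 [463.4 -19.2] [ 78.6 100.4] 20.5 z [0.0118 0.0135]
body 1481 [466.5 -18.5] [22.8 46. ] 20.7 z [0.1115 0.1144]
tabtop 992 [463.6 -19.6] [12.3 23.9] 20.5 z [0.1456 0.1468]
```

View pics/w3.png

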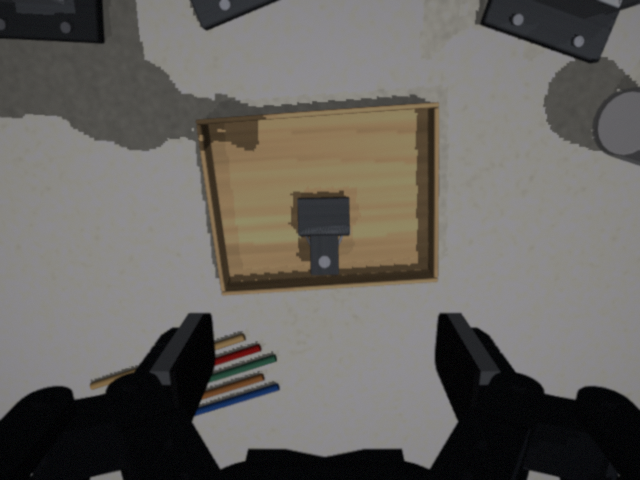

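Clip L is in the tray but has toppled onto its side within it (body at (323,215), tab at (323,250)); I'll check that again at the end. For M I shift by (-1, -1.9) mm, descend and grip.

```bash
python3 -m handwheel '[[[-0.001,-0.0019,-0.008,0,0,0],[0,0,-0.016,0,0,0],[0,0,-0.016,0,0,0],[0,0,-0.016,0,0,0],[0,0,-0.016,0,0,0],[0,0,-0.014,0,0,0],[0,0,-0.012,0,0,0],[0,0,-0.008,0,0,0],[0,0,-0.006,0,0,0],[0,0,0,0,0,0],[0,0,0,0,0,0],[0,0,0,0,0,0]]]' 1|grep -E 'pos|contact'
python3 -m handwheel '[[[0,0,0,0,0,0],[0,0,0,0,0,0],[0,0,0,0,0,0],[0,0,0,0,0,0]]]' 0.4|grep -E 'pos|contact'
python3 -m handwheel '[[[0,0,0,0,0,0],[0,0,0,0,0,0],[0,0,0,0,0,0],[0,0,0,0,0,0]]]' 0.25|grep -E 'pos|contact'
python3 - <<'E'
from h import *
_,d,c=snap('scene'); W=cloud(d,c); P=W.reshape(-1,3); P=P[(abs(P[:,0]-.655)<.08)&(abs(P[:,1]-.043)<.03)&(P[:,2]>.007)]
for x in np.arange(.6,.735,.006):
    Q=P[abs(P[:,0]-x)<.003]
    if len(Q): print(round(x,3),len(Q),np.round(np.percentile(Q[:,2],[50,95]),3),np.round(np.percentile(Q[:,1],[3,97]),3))
E
```

```text
tool_pos: [0.4642, -0.0195, 0.1194]
contact_force: [0.8, -1.0, 0.4]
tool_pos: [0.4637, -0.0194, 0.1189]
contact_force: [0.1, 0.1, -0.9]
tool_pos: [0.4637, -0.0196, 0.1189]
contact_force: [-1.0, -1.3, 1.4]
0.642 1 [0.007 0.007] [0.067 0.067]
0.648 11 [0.015 0.017] [0.032 0.062]
0.654 83 [0.016 0.018] [0.02  0.064]
0.66 63 [0.017 0.019] [0.022 0.064]
0.666 61 [0.019 0.021] [0.023 0.063]
0.672 67 [0.021 0.024] [0.02  0.063]
0.678 89 [0.023 0.025] [0.023 0.064]
0.684 113 [0.019 0.025] [0.021 0.064]
0.69 48 [0.025 0.028] [0.031 0.057]
0.696 48 [0.028 0.029] [0.033 0.055]
0.702 48 [0.03  0.032] [0.031 0.054]
0.708 45 [0.032 0.034] [0.032 0.055]
0.714 92 [0.03  0.035] [0.031 0.054]
0.726 112 [0.024 0.028] [0.023 0.072]
0.732 161 [0.018 0.028] [0.014 0.059]
```

Clip L rests stably inside the tray, below the wall. Now I pull M.

```bash
python3 -m handwheel '[[[0,0,0,0,0,0],[0,0,0,0,0,0],[0,0,0,0,0,0]]]' 0|grep -E 'time|pos|contact'
python3 -m handwheel '[[[0,0,0.0003,0,0,0],[0,0,0.0003,0,0,0],[0,0,0.0004,0,0,0],[0,0,0,0,0,0]]]'|grep -E 'pos|contact'
python3 -m handwheel '[[[0,0,0.0005,0,0,0],[0,0,0.0005,0,0,0],[0,0,0,0,0,0]]]'|grep -E 'pos|contact'
python3 -m handwheel '[[[0,0,0.0005,0,0,0],[0,0,0.0005,0,0,0],[0,0,0,0,0,0]]]'|grep -E 'pos|contact'
python3 -m handwheel '[[[0,0,0.0005,0,0,0],[0,0,0.0005,0,0,0],[0,0,0,0,0,0]]]'|grep -E 'pos|contact'
```

```text
time: 16.2
tool_pos: [0.4637, -0.0196, 0.1189]
contact_force: [-1.3, -2.5, 4.2]
tool_pos: [0.4635, -0.0195, 0.1189]
contact_force: [2.2, -3.5, -3.0]
tool_pos: [0.4634, -0.0195, 0.1193]
contact_force: [5.1, -3.5, -7.9]
tool_pos: [0.4633, -0.0195, 0.1202]
contact_force: [4.8, -4.4, -7.5]
tool_pos: [0.4633, -0.0195, 0.1211]
contact_force: [4.7, -3.1, -7.7]
```

M's card is dragging up at 7.7 N, so this clip is good.

```bash
python3 -m handwheel '[[[0,0,0.0006,0,0,0],[0,0,0.0006,0,0,0],[0,0,0.0006,0,0,0],[0,0,0.0006,0,0,0],[0,0,0,0,0,0]]]'|grep -E 'pos|contact'
python3 -m handwheel '[[[0,0,0.0005,0,0,0],[0,0,0.0005,0,0,0],[0,0,0,0,0,0]]]'|grep -E 'pos|contact'
python3 -m handwheel '[[[0,0,0.0005,0,0,0],[0,0,0.0005,0,0,0],[0,0,0,0,0,0]]]'|grep -E 'pos|contact'
```

```text
tool_pos: [0.4633, -0.0195, 0.1236]
contact_force: [5.1, -2.8, -7.6]
tool_pos: [0.4633, -0.0195, 0.1245]
contact_force: [5.1, -3.2, -7.9]
tool_pos: [0.4633, -0.0195, 0.1255]
contact_force: [4.5, -3.9, -7.7]
```

```bash
python3 -m handwheel '[[[0,0,0.0006,0,0,0],[0,0,0.0006,0,0,0],[0,0,0,0,0,0]]]'|grep -E 'pos|contact'
python3 -m handwheel '[[[0,0,0.0006,0,0,0],[0,0,0.0006,0,0,0],[0,0,0,0,0,0]]]'|grep -E 'pos|contact'
```

```text
tool_pos: [0.4634, -0.0195, 0.1268]
contact_force: [5.0, -2.7, -7.3]
tool_pos: [0.4633, -0.0195, 0.1279]
contact_force: [5.7, -2.7, -7.4]
```

```bash
python3 -m handwheel '[[[0,0,0,0,0,0]]]'|grep -E 'pos|contact'
```

```text
tool_pos: [0.4633, -0.0195, 0.1279]
contact_force: [4.3, -2.7, -9.2]
```

```bash
python3 -m handwheel '[[[0,0,0.0005,0,0,0],[0,0,0.0005,0,0,0],[0,0,0,0,0,0]]]'|grep -E 'pos|contact'
python3 -m handwheel '[[[0,0,0.0005,0,0,0],[0,0,0.0005,0,0,0],[0,0,0,0,0,0]]]'|grep -E 'pos|contact'
```

```text
tool_pos: [0.4633, -0.0195, 0.1289]
contact_force: [4.6, -3.8, -7.9]
tool_pos: [0.4633, -0.0195, 0.1299]
contact_force: [4.7, -3.6, -7.1]
```

```bash
python3 -m handwheel '[[[0,0,0.0006,0,0,0],[0,0,0.0006,0,0,0],[0,0,0,0,0,0]]]'|grep -E 'pos|contact'
python3 -m handwheel '[[[0,0,0.0006,0,0,0],[0,0,0.0006,0,0,0],[0,0,0,0,0,0]]]'|grep -E 'pos|contact'
```

```text
tool_pos: [0.4633, -0.0195, 0.1311]
contact_force: [5.1, -3.9, -6.7]
tool_pos: [0.4634, -0.0195, 0.1323]
contact_force: [4.5, -3.7, -7.7]
```

```bash
python3 -m handwheel '[[[0,0,0.0006,0,0,0],[0,0,0.0006,0,0,0],[0,0,0,0,0,0]]]'|grep -E 'pos|contact'
python3 -m handwheel '[[[0,0,0.0006,0,0,0],[0,0,0.0006,0,0,0],[0,0,0,0,0,0]]]'|grep -E 'pos|contact'
```

```text
tool_pos: [0.4633, -0.0195, 0.1335]
contact_force: [5.8, -3.6, -8.5]
tool_pos: [0.4633, -0.0195, 0.1347]
contact_force: [5.1, -3.5, -7.9]
```

```bash
python3 -m handwheel '[[[0,0,0.0006,0,0,0],[0,0,0.0006,0,0,0],[0,0,0,0,0,0]]]'|grep -E 'pos|contact'
python3 -m handwheel '[[[0,0,0.0006,0,0,0],[0,0,0.0006,0,0,0],[0,0,0,0,0,0]]]'|grep -E 'pos|contact'
```

```text
tool_pos: [0.4633, -0.0195, 0.1359]
contact_force: [5.9, -2.4, -7.2]
tool_pos: [0.4633, -0.0195, 0.1371]
contact_force: [5.3, -4.8, -8.2]
```

```bash
python3 -m handwheel '[[[0,0,0.0006,0,0,0],[0,0,0.0006,0,0,0],[0,0,0,0,0,0]]]'|grep -E 'pos|contact'
python3 -m handwheel '[[[0,0,0.0006,0,0,0],[0,0,0.0006,0,0,0],[0,0,0,0,0,0]]]'|grep -E 'pos|contact'
```

```text
tool_pos: [0.4633, -0.0195, 0.1379]
contact_force: [6.2, -4.6, -9.4]
tool_pos: [0.4632, -0.0195, 0.1386]
contact_force: [7.0, -3.8, -12.6]
```

Pad contact came at about 0.138, so I expect the hard end near 0.141.

```bash
python3 -m handwheel '[[[0,0,0.0005,0,0,0],[0,0,0.0005,0,0,0],[0,0,0,0,0,0]]]'|grep -E 'pos|contact'
python3 -m handwheel '[[[0,0,0.0004,0,0,0],[0,0,0.0003,0,0,0],[0,0,0,0,0,0]]]'|grep -E 'pos|contact'
```

```text
tool_pos: [0.4632, -0.0195, 0.1395]
contact_force: [7.3, -3.5, -11.2]
tool_pos: [0.4632, -0.0196, 0.1401]
contact_force: [7.7, -4.2, -11.9]
```

```bash
python3 -m handwheel '[[[0,0,0.0002,0,0,0],[0,0,0.0002,0,0,0],[0,0,0,0,0,0]]]'|grep -E 'pos|contact'
python3 -m handwheel '[[[0,0,0.0003,0,0,0],[0,0,0,0,0,0]]]'|grep -E 'time|pos|contact'
```

```text
tool_pos: [0.4632, -0.0196, 0.1405]
contact_force: [8.7, -4.3, -12.7]
time: 22.2
tool_pos: [0.4632, -0.0195, 0.1408]
contact_force: [6.6, -4.3, -12.6]
```

```bash
python3 -m handwheel '[[[0,0,0.0002,0,0,0],[0,0,0,0,0,0]]]'|grep -E 'pos|contact'
python3 -m handwheel '[[[0,0,0.0002,0,0,0],[0,0,0,0,0,0]]]'|grep -E 'time|pos|contact'
```

```text
tool_pos: [0.4632, -0.0196, 0.141]
contact_force: [7.6, -3.5, -12.0]
time: 22.53
tool_pos: [0.4631, -0.0195, 0.141]
contact_force: [8.0, -4.9, -14.0]
```

```bash
python3 -m handwheel '[[[0,0,0.0001,0,0,0],[0,0,0,0,0,0]]]'|grep -E 'pos|contact'
python3 -m handwheel '[[[0,0,0,0,0,0]]]'|grep -E 'time|pos|contact'
python3 -c "
from plant import *
print(state()['tool_pos'],state()['contact_force'])"
```

```text
tool_pos: [0.4631, -0.0195, 0.141]
contact_force: [8.1, -4.3, -13.9]
time: 22.78
tool_pos: [0.4631, -0.0195, 0.141]
contact_force: [8.7, -3.3, -14.1]
[ 0.46312828 -0.01954338  0.14096418] [  8.68116497  -3.25367337 -14.06603538]
```

M is at its hard end: position has stopped at 0.1410 with 14 N. I'll relax the tension and release.

```bash
python3 -m handwheel '[[[0.0003,-0.0001,-0.0006,0,0,0],[0.0003,-0.0001,-0.0006,0,0,0],[0,0,0,0,0,0]]]'|grep -E 'pos|contact'
python3 -m handwheel '[[[0,0,-0.0005,0,0,0],[0,0,0,0,0,0]]]'|grep -E 'pos|contact'
```

```text
tool_pos: [0.4634, -0.0195, 0.1409]
contact_force: [3.7, -3.9, -8.6]
tool_pos: [0.4635, -0.0195, 0.141]
contact_force: [3.9, -4.0, -8.6]
```

```bash
python3 -m handwheel '[[[0.0003,-0.0001,-0.0005,0,0,0],[0,0,-0.0005,0,0,0],[0,0,0,0,0,0]]]'|grep -E 'pos|contact'
python3 -m handwheel '[[[0,0,-0.0004,0,0,0],[0,0,0,0,0,0]]]'|grep -E 'pos|contact'
```

```text
tool_pos: [0.4637, -0.0195, 0.1409]
contact_force: [0.1, -2.0, -4.9]
tool_pos: [0.4639, -0.0195, 0.1409]
contact_force: [-2.0, -2.7, -2.2]
```

```bash
python3 -m handwheel '[[[0,0,0,0,0,0],[0,0,0,0,0,0],[0,0,0,0,0,0],[0,0,0,0,0,0],[0,0,0,0,0,0],[0,0,0,0,0,0]]]' 1|grep -E 'pos|contact|width'
python3 -m handwheel '[[[0,0,0.006,0,0,0],[0,0,0.012,0,0,0],[0,0,0.016,0,0,0],[0,0,0.018,0,0,0],[0,0,0.018,0,0,0],[0,0,0.016,0,0,0],[0,0,0.008,0,0,0],[0,0,0,0,0,0],[0,0,0,0,0,0]]]'|grep -E 'pos|contact'
python3 w.py w5.png 0.022
python3 -m handwheel '[[[0.001,-0.008,0,0,0,-1.2],[0.002,-0.0164,0,0,0,-2.4],[0.002,-0.0164,0,0,0,-2.4],[0.002,-0.0164,0,0,0,-2.4],[0.002,-0.0164,0,0,0,-2.4],[0.002,-0.0164,0,0,0,-2.4],[0.002,-0.0164,0,0,0,-2.4],[0.002,-0.0164,0,0,0,-2.4],[0.002,-0.0164,0,0,0,-2.4],[0.002,-0.0164,0,0,0,-2.4],[0.001,-0.008,0,0,0,-1.2],[0,0,0,0,0,0],[0,0,0,0,0,0],[0,0,0,0,0,0]]]' 1|grep -E 'pos|contact'
python3 w.py w6.png
```

```text
tool_pos: [0.4647, -0.0196, 0.1411]
contact_force: [-0.4, 0.3, 0.3]
gripper_width: 0.998
tool_pos: [0.4646, -0.0197, 0.2353]
contact_force: [-0.4, -0.4, -0.7]
tcp [ 0.4646 -0.0197  0.2353] tooly 110.47 toolz [ 0.001 -0.    -1.   ] F [-0.43 -0.45 -0.67]
foot 157 [457.3 -20.8] [19.3 73.9] 21.2 z [0.0343 0.037 ]
body 1648 [465.2 -18.4] [22.4 46. ] 20.1 z [0.1322 0.1364]
tabtop 1107 [462.6 -19.4] [12.6 24. ] 19.7 z [0.1664 0.1674]
tool_pos: [0.4841, -0.1827, 0.2342]
contact_force: [-0.4, 0.2, -0.1]
tcp [ 0.4841 -0.1827  0.2342] tooly 86.51 toolz [-0.001  0.001 -1.   ] F [-0.39  0.22 -0.08]
foot 5190 [ 483.6 -181.2] [100.2  79.4] 86.5 z [0.0118 0.0134]
body 1407 [ 486.  -183.2] [45.7 22.7] 87.0 z [0.1115 0.1147]
tabtop 960 [ 482.6 -182.9] [23.9 12.6] 87.2 z [0.1456 0.1467]
```

M's clip is raised and holding (tab top 0.146 → 0.167). Now R: shift (-0.8, +0.2) mm, descend and grip.

```bash
python3 -m handwheel '[[[-0.0008,0.0002,-0.01,0,0,0],[0,0,-0.016,0,0,0],[0,0,-0.016,0,0,0],[0,0,-0.016,0,0,0],[0,0,-0.016,0,0,0],[0,0,-0.016,0,0,0],[0,0,-0.013,0,0,0],[0,0,-0.008,0,0,0],[0,0,-0.005,0,0,0],[0,0,0,0,0,0],[0,0,0,0,0,0],[0,0,0,0,0,0]]]' 1|grep -E 'pos|contact'
python3 -m handwheel '[[[0,0,0,0,0,0],[0,0,0,0,0,0],[0,0,0,0,0,0],[0,0,0,0,0,0]]]' 0.4|grep -E 'pos|contact'
python3 -m handwheel '[[[0,0,0,0,0,0],[0,0,0,0,0,0],[0,0,0,0,0,0],[0,0,0,0,0,0]]]' 0|grep -E 'pos|contact'
python3 -m handwheel '[[[0,0,0.0005,0,0,0],[0,0,0.0005,0,0,0],[0,0,0.0005,0,0,0],[0,0,0,0,0,0]]]'|grep -E 'pos|contact'
python3 -m handwheel '[[[0,0,0.0005,0,0,0],[0,0,0.0005,0,0,0],[0,0,0,0,0,0]]]'|grep -E 'pos|contact'
python3 -m handwheel '[[[0,0,0.0005,0,0,0],[0,0,0.0005,0,0,0],[0,0,0,0,0,0]]]'|grep -E 'time|pos|contact'
```

```text
tool_pos: [0.4843, -0.1834, 0.1198]
contact_force: [-0.5, -0.4, -0.6]
tool_pos: [0.4838, -0.1832, 0.1191]
contact_force: [0.5, -0.3, 0.0]
tool_pos: [0.4837, -0.1832, 0.119]
contact_force: [-0.9, -0.7, 1.5]
tool_pos: [0.4834, -0.1831, 0.1191]
contact_force: [4.2, -3.7, -7.6]
tool_pos: [0.4834, -0.1831, 0.1208]
contact_force: [2.9, -3.7, -8.6]
time: 28.63
tool_pos: [0.4835, -0.1831, 0.1222]
contact_force: [3.0, -4.1, -7.8]
```

R's card drags at about 8 N, so it is good too. I continue; 44 s remain.

```bash
python3 -m handwheel '[[[0,0,0.0005,0,0,0],[0,0,0.0005,0,0,0],[0,0,0.0005,0,0,0],[0,0,0,0,0,0]]]'|grep -E 'pos|contact'
python3 -m handwheel '[[[0,0,0.0005,0,0,0],[0,0,0.0005,0,0,0],[0,0,0,0,0,0]]]'|grep -E 'pos|contact'
python3 -m handwheel '[[[0,0,0.0005,0,0,0],[0,0,0.0005,0,0,0],[0,0,0,0,0,0]]]'|grep -E 'time|pos|contact'
```

```text
tool_pos: [0.4835, -0.1831, 0.1238]
contact_force: [1.4, -3.4, -7.0]
tool_pos: [0.4835, -0.1831, 0.1248]
contact_force: [2.0, -3.6, -8.0]
time: 29.47
tool_pos: [0.4835, -0.1831, 0.1258]
contact_force: [1.4, -3.2, -7.8]
```

```bash
python3 -m handwheel '[[[0,0,0.0006,0,0,0],[0,0,0.0006,0,0,0],[0,0,0,0,0,0]]]'|grep -E 'pos|contact'
python3 -m handwheel '[[[0,0,0.0006,0,0,0],[0,0,0.0006,0,0,0],[0,0,0,0,0,0]]]'|grep -E 'pos|contact'
```

```text
tool_pos: [0.4835, -0.1831, 0.127]
contact_force: [1.3, -3.5, -6.8]
tool_pos: [0.4835, -0.1831, 0.1282]
contact_force: [0.6, -4.1, -7.6]
```

```bash
python3 -m handwheel '[[[0,0,0.0006,0,0,0],[0,0,0.0006,0,0,0],[0,0,0,0,0,0]]]'|grep -E 'pos|contact'
python3 -m handwheel '[[[0,0,0.0006,0,0,0],[0,0,0.0006,0,0,0],[0,0,0,0,0,0]]]'|grep -E 'pos|contact'
```

```text
tool_pos: [0.4834, -0.183, 0.1286]
contact_force: [2.0, -5.2, -10.6]
tool_pos: [0.4834, -0.183, 0.1297]
contact_force: [3.8, -5.1, -11.7]
```

Pad contact came at about 0.1284, so the hard end should be near 0.1315.

```bash
python3 -m handwheel '[[[0,0,0.0004,0,0,0],[0,0,0.0004,0,0,0],[0,0,0,0,0,0]]]'|grep -E 'pos|contact'
python3 -m handwheel '[[[0,0,0.0003,0,0,0],[0,0,0,0,0,0]]]'|grep -E 'pos|contact'
```

```text
tool_pos: [0.4834, -0.1831, 0.1304]
contact_force: [2.8, -5.9, -12.3]
tool_pos: [0.4834, -0.183, 0.1307]
contact_force: [3.8, -5.1, -12.1]
```

```bash
python3 -m handwheel '[[[0,0,0.0002,0,0,0],[0,0,0,0,0,0]]]'|grep -E 'pos|contact'
python3 -m handwheel '[[[0,0,0.0002,0,0,0],[0,0,0,0,0,0]]]'|grep -E 'pos|contact'
python3 -m handwheel '[[[0,0,0.0001,0,0,0],[0,0,0,0,0,0]]]'|grep -E 'pos|contact'
```

```text
tool_pos: [0.4834, -0.183, 0.1308]
contact_force: [2.4, -5.3, -12.5]
tool_pos: [0.4834, -0.183, 0.131]
contact_force: [2.8, -5.7, -12.0]
tool_pos: [0.4834, -0.183, 0.1311]
contact_force: [3.1, -5.6, -13.3]
```

```bash
python3 -m handwheel '[[[0,0,0.0002,0,0,0],[0,0,0,0,0,0]]]'|grep -E 'pos|contact'
python3 -m handwheel '[[[0,0,0,0,0,0]]]'|grep -E 'pos|contact'
```

```text
tool_pos: [0.4834, -0.1831, 0.1314]
contact_force: [3.7, -5.0, -12.7]
tool_pos: [0.4834, -0.183, 0.1313]
contact_force: [2.9, -5.1, -12.3]
```

Still moving, so not at the end yet.

```bash
python3 -m handwheel '[[[0,0,0.0002,0,0,0],[0,0,0,0,0,0],[0,0,0,0,0,0]]]'|grep -E 'pos|contact'
python3 -m handwheel '[[[0,0,0.0002,0,0,0],[0,0,0,0,0,0],[0,0,0,0,0,0]]]'|grep -E 'time|pos|contact'
```

```text
tool_pos: [0.4834, -0.183, 0.1315]
contact_force: [2.6, -4.3, -11.6]
time: 32.13
tool_pos: [0.4833, -0.183, 0.1315]
contact_force: [3.5, -5.5, -13.7]
```

```bash
python3 -m handwheel '[[[0,0,0.0001,0,0,0],[0,0,0,0,0,0]]]'|grep -E 'pos|contact'
python3 -m handwheel '[[[0,0,0.0001,0,0,0],[0,0,0,0,0,0]]]'|grep -E 'time|pos|contact'
```

```text
tool_pos: [0.4833, -0.1831, 0.1316]
contact_force: [3.8, -5.8, -12.8]
time: 32.47
tool_pos: [0.4833, -0.183, 0.1316]
contact_force: [4.1, -5.1, -13.5]
```

```bash
python3 -m handwheel '[[[0,0,0.0001,0,0,0],[0,0,0,0,0,0]]]'|grep -E 'pos|contact'
python3 -m handwheel '[[[0,0,0,0,0,0]]]'|grep -E 'pos|contact'
python3 -m handwheel '[[[0,0,0,0,0,0]]]'|grep -E 'time|pos|contact'
```

```text
tool_pos: [0.4833, -0.183, 0.1316]
contact_force: [4.0, -5.1, -14.2]
tool_pos: [0.4833, -0.183, 0.1316]
contact_force: [3.4, -6.0, -14.5]
time: 32.8
tool_pos: [0.4834, -0.183, 0.1316]
contact_force: [4.1, -5.1, -13.9]
```

R is stuck at 0.1316 with about 14.2 N, which is its hard end. I'll relax the tension and release.

```bash
python3 -m handwheel '[[[0.0002,-0.0002,-0.0006,0,0,0],[0.0002,-0.0002,-0.0006,0,0,0],[0,0,-0.0005,0,0,0],[0,0,0,0,0,0]]]'|grep -E 'pos|contact'
python3 -m handwheel '[[[0,-0.0002,-0.0004,0,0,0],[0,0,0,0,0,0]]]'|grep -E 'pos|contact'
```

```text
tool_pos: [0.4837, -0.1832, 0.1316]
contact_force: [-0.5, -1.6, -5.5]
tool_pos: [0.4838, -0.1833, 0.1315]
contact_force: [-2.9, -0.4, -2.1]
```

```bash
python3 -m handwheel '[[[0,0,0,0,0,0],[0,0,0,0,0,0],[0,0,0,0,0,0],[0,0,0,0,0,0],[0,0,0,0,0,0],[0,0,0,0,0,0]]]' 1|grep -E 'pos|contact|width'
python3 -m handwheel '[[[0,0,0.006,0,0,0],[0,0,0.012,0,0,0],[0,0,0.016,0,0,0],[0,0,0.018,0,0,0],[0,0,0.018,0,0,0],[0,0,0.018,0,0,0],[0,0,0.014,0,0,0],[0,0,0.004,0,0,0],[0,0,0,0,0,0],[0,0,0,0,0,0]]]'|grep -E 'time|pos|contact'
python3 w.py w7.png 0.012
python3 - <<'E'
from h import *
_,d,c=snap('scene','s4.png'); 
p=cv2.imread('pics/s4.png')
def cr(x,y,w,h,f): return cv2.resize(p[y:y+h,x:x+w],None,fx=f,fy=f,interpolation=2)
cv2.imwrite('pics/s4c.png',np.vstack([cr(210,150,160,130,4),cr(210,270,320,110,2)]) [:600*2])
i=cv2.imread('pics/s4c.png'); print(i.shape); cv2.imwrite('pics/s4c.png',cv2.resize(i,None,fx=.8,fy=.8))
E
```

```text
tool_pos: [0.4843, -0.1837, 0.1313]
contact_force: [-0.1, -0.1, 0.8]
gripper_width: 1.0
time: 34.63
tool_pos: [0.4839, -0.1836, 0.2366]
contact_force: [0.3, -0.4, 0.6]
tcp [ 0.4839 -0.1836  0.2366] tooly 86.47 toolz [-0.  0. -1.] F [ 0.27 -0.44  0.61]
foot 105 [ 476.1 -180.1] [73.4 18.5] 83.2 z [0.0243 0.0278]
body 1507 [ 485.2 -182.9] [45.9 22.3] 86.8 z [0.123  0.1266]
tabtop 1035 [ 482.6 -182.6] [24.  12.8] 85.7 z [0.157  0.1581]
(740, 640, 3)
```

View pics/s4c.png

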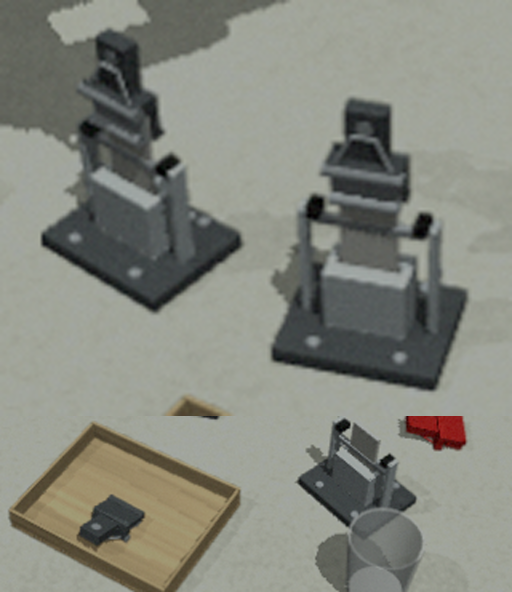

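The picture shows both good clips raised with their pins up against the pads. The weak clip lies inside the tray, and the cup and the red decoy are unmoved. The gripper is clear, so I'm handing in.

```bash
python3 -c "
from plant import *
print(job_done())"
```

```text
the job is handed in; nothing more can be done
None
```

The job is handed in: the two good clips (middle and right posts) still grip their cards, raised to the hard end, and the weak clip (left post) was set down in the tray, but it tipped onto its side when I let go.

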